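# Unhook the swinging bucket and rack it

### The job

Lift the yellow swinging bucket straight up out of the counting machine's forks without letting it swing, catch or spill its three red caps, and set it down gently and upright on the green mat, letting go of it there to change your grip. Then take it by the two sides the forks had covered and stand it gently, square and centred, on the blue liner in the empty bay of the pink rack, and let go. Leave the bottle, jar, carton and the grey bucket where they are.

Things in the scene. Friction and masses are not known exactly. Their poses are not given: they have to be found in the camera images.
- bucket_center (a point): Centre (half-way up) of the yellow open bucket: 60 mm along its x, 50 mm along y, 85 mm tall (z up), walls 4 mm, 0.3 to 0.5 kg with caps. It hangs freely by two trunnion pins in the machine's forks, upright and at rest, its x along the machine's x; same either way round. Its x faces are plain; on the y faces fingers must stay above the pins, in the top 37 mm.
- bucket_pin (a point): Outer end of the trunnion pin on the bucket's +y face; the other pin is its mirror image. Pins are steel, 10 mm thick, along the bucket's y, at the middle of the y faces, 42 mm above the underside, and stick out 15 mm (80 mm over both ends).
- cap0: Red cap, a disc 15 mm across and 12 mm tall, lying loose on the bucket's inner floor (10 mm above its underside); origin at its underside centre.
- cap1: Second red cap, the same.
- cap2: Third red cap, the same.
- machine: Fixed aluminium counting machine; origin on the table midway between its two forks, z up. Base plate 12 mm thick, x -80 to 80 mm, y -55 to 135 mm. The bucket hangs above the origin, underside 35 mm above the table, 4.5 mm clear of each fork. In front of and behind it (-x, +x) nothing is higher than 45 mm.
- fork_seat (a point): Bottom of the slot in the machine's +y fork, 72 mm above the table, where the bucket's pin rests; the other fork mirrors it at -y. Forks are upright plates 6 mm thick, 44 mm long in x, middles at y = 32.5 and -32.5 mm, tops 130 mm above the table. The slots are vertical, open at the top, 13 mm wide: the bucket must rise 58 mm to come free.
- housing_top (a point): Middle of the top of the machine's grey drive housing, at machine x 0, y 105 mm, 152 mm above the table. The housing spans x -60 to 60 mm, y 77 to 133 mm of the machine; on its -x side is a small fixed lever with a red ball, out to x = -96 mm, 123 mm high.
- mat: Green mat with a white border line, printed flat on the table (no thickness), 200 mm along its x, 320 mm along its y; origin at its middle. The bottle, jar or carton may be standing on it.
- rack: Fixed pink rack; origin on the table at its middle. Base 163 mm (x) by 160 mm (y), top 6 mm above the table. Three upright dividers 5 mm thick, 100 mm long in y, at x = -79, 0, 79 mm, tops 86 mm above the table: two bays 74 mm wide, open at both y ends. A bucket stands in a bay with its x along the rack's x; fingers fit only at the open ends, not beside dividers.
- liner: Thin blue sheet lying on the rack's base in the empty bay, 66 mm (x) by 150 mm (y), no thickness; origin at its middle, 6 mm above the table, axes as the rack's. The bucket's place is on its middle.
- spare_center (a point): Centre (half-way up) of a grey bucket, same shape and size as the yellow one, standing in the rack's other bay. Leave it.
- bottle_center (a point): Centre of a white bottle with a blue cap, 56 mm across, 165 mm tall, standing loose on the table. Leave it.
- jar_center (a point): Centre of an amber jar, 66 mm across, 85 mm tall, standing loose on the table. Leave it.
- carton_center (a point): Centre of a small open white box, 85 mm (its x) by 65 mm, 45 mm tall, standing loose on the table. Leave it.
Things that resemble listed ones, but are neither listed nor needed, are in the scene too. Of the things that look like the part that bears bucket_center, the largest one is meant.

How it is judged:
By the outcome, as a careful person would: the job done as asked, in the order asked, and still so for the second after the job is handed in, with the robot touching nothing.
It also fails if it takes over 64 s, if anything falls off the work surface, if the arm or the gripper's body presses on something with over 40 N, if the wrist force passes 120 N, or if a joint passes its speed limit or range.

### The arm

A 6-joint arm with a two-finger parallel gripper is mounted at the origin on the work surface. World frame = base frame: x ahead of the robot, y to its left, z up, the work surface at z = 0. Lengths are in m, angles in degrees, forces in N, time in s.
With the tool pointing down it reaches from about 0.2 to 0.875 m from the base axis. Payload 3.4 kg.
Tool frame: the origin (TCP) lies between the finger pads; the fingertips stand 14 mm ahead of it and the grasp point (between the pads) lies 5 mm behind it; z points along the fingers, y is the line along which they close (so a half turn about z gives the same grasp; the last joint's range is limited). The gripper opens to 94 mm and grips with 3 to 60 N. Pads are 16 mm wide; open, the fingers measure 119 mm over their backs; the gripper's body (75 mm by 177 mm) begins 78 mm behind the grasp point.
Start: joints at [59.645, 15.808, 86.224, -0, 77.962, -6.933], TCP at [0.229, 0.528, 0.219] pointing down, gripper open.
Joint ranges: [-165.64, 165.64], [-43.16, 119.46], [12.63, 154.43], [-67.54, 247.53], [6.08, 155.33], [-154.97, 154.97]. Speed limits (degrees/s): [147.25, 147.25, 180, 180, 180, 180].

### API

Orientations are given as [roll, pitch, yaw] about the fixed x, y, z axes, in that order (R = Rz(yaw) Ry(pitch) Rx(roll)).
In Python, from plant import robot gives the robot as it stands.
- The arm moves only by the tool apply_moves, never from a script. Its argument "steps" is a list of rows, each an object with "slide": the shift along the tool's x, y, z in mm, a list of three; "roll": the turn about the tool's z in degrees. In form: [{"slide": [dx, dy, dz], "roll": roll}, ...]. A call has 1 to 12 rows; each row is the pose to reach, as a shift and turn from the pose commanded when the call began, along the tool's axes at that moment; what a row does not reach only later rows make up. A row lasts 1/10 s, in which the tool goes at most 50 mm and 8.59 degrees, less where a joint would pass 70% of its speed; a pose out of reach is approached as far as the arm can. A call with a gripper value outside its range is refused whole. "claw" is the opening, from -1 (shut) to 1 (fully open), set as the call begins (left out, the last holds). The fingers move at their own pace and stop on an object; "squeeze" is the grip in N (left out, the last holds). Time passes only in rows, so rows that repeat a pose let the fingers close. It gives the time, the measured TCP pose, the force, the opening and the grip force at its end, in the units of the state.
- robot.get_obs(): the state, without advancing time (a new reading comes with each control period).
- robot.grab_frame(name): name is "scene" or "top"; returns a dict with "frame" (384x512x3 uint8, red, green, blue), "camera_matrix" (3x3 intrinsics, pixels), "world_from_camera" (4x4, takes a point from camera to world coordinates). Camera axes: x right, y down, z forward; pixel columns grow to the right and rows downward; lengths in m; the calibration is good to about 2 mm. A picture is of the moment at which its call begins. There is no depth.
- robot.sign_off(): hands the job in; it is judged then, once.
Trained networks look in a picture, given as the dict that the camera call returned (one of the last four; its "shot" number tells which), for a name from the list of things; names that differ only in an ending like _2 or _b are one class to them, and where a whole thing is asked for, a point or a joint stands for the part that bears it (a point fixed in the world has none). Each returns a list of dicts, best first, with "conf" (0 to 1); they miss things now and then, are a little off and sometimes report something else, mostly with a low value. They report only what shows in the picture. A call takes as long as a camera call. They do not tell look-alikes from the thing itself.
- robot.spot_in(picture, name): "point" ([x, y, z] in m, in world coordinates, good to about 4 mm: the middle of the surface that is visible of it).
- robot.pinpoint(picture, name): "point" ([x, y, z] in m, in world coordinates, good to about 4 mm: a listed point, or the origin of a listed thing).
The state is a dict: "time_s": time; "joints": joint angles; "qd": joint speeds; "joint_torque": joint torques, N m; "eef_pos": TCP position; "orientation": TCP orientation; "force": force on the tool from outside, world axes, zero at the start; "torque": the same for the moment, N m; "grip_width": finger opening in m; "finger_force": force on a finger pad.
Only numpy, scipy, OpenCV 4.12 (cv2) and the standard library are available. Lean on these libraries where they do the work, as an engineer would, in place of code of your own. Each camera call takes 0.05 s, during which the arm holds its last target. There are 200 camera calls.

## Working session

There is one attempt and no reset: what is moved stays moved. The work goes in short steps, Python scripts to look and compute and a tool call to move; the robot and the scene stay as the last step left them, time stands still between calls to the robot, and variables do not carry over. Pictures are saved under pics/ and viewed, at most 10 in all, crops included, and the job is handed in when it is done.

Besides the shell and the picture viewer there is one more tool, called after "Call:" as a command line: name --argument value ..., lists and objects as JSON in quotes. apply_moves: Moves the arm, as the interface text tells. Its arguments: {"type":"object","properties":{"steps":{"type":"array"},"claw":{"type":"number"},"squeeze":{"type":"number"}},"required":["steps"]}

```bash
mkdir -p pics; ls; cat > h.py <<'E'
import numpy as np, cv2
from plant import robot
def shot(n,f=None):
    p=robot.grab_frame(n)
    if f: cv2.imwrite('pics/'+f,p['frame'][:,:,::-1])
    return p
def proj(p,X):
    T=np.linalg.inv(p['world_from_camera']);c=T[:3,:3]@np.array(X)+T[:3,3];u=p['camera_matrix']@c;return u[:2]/u[2]
def ray(p,uv,z):
    d=np.linalg.inv(p['camera_matrix'])@np.array([uv[0],uv[1],1.]);M=p['world_from_camera'];d=M[:3,:3]@d;o=M[:3,3];return o+d*(z-o[2])/d[2]
E
python3 - <<'E'
from h import *
a=shot('scene');b=shot('top')
cv2.imwrite('pics/a.png',a['frame'][:,:,::-1]);cv2.imwrite('pics/b.png',b['frame'][:,:,::-1])
for n in 'bucket_center bucket_pin machine fork_seat housing_top mat rack liner spare_center bottle_center jar_center carton_center cap0'.split():
  for q,p in(('s',a),('t',b)):
    print(n,q,[(np.round(d['point'],3).tolist(),round(d['conf'],2),proj(p,d['point']).astype(int).tolist()) for d in robot.pinpoint(p,n)[:4]])
for p in(a,b): print(p['world_from_camera'].round(3).tolist())
print(robot.get_obs())
E
```

```text
pics
bucket_center s [([0.512, -0.374, 0.076], 0.7, [140, 207]), ([0.494, -0.51, 0.029], 0.61, [102, 220]), ([0.66, -0.332, 0.033], 0.51, [159, 246])]
bucket_center t [([0.517, -0.374, 0.079], 0.85, [369, 211]), ([0.49, -0.513, 0.028], 0.61, [407, 222]), ([0.663, -0.334, 0.03], 0.56, [353, 170]), ([0.76, -0.12, 0.082], 0.41, [292, 138])]
bucket_pin s [([0.51, -0.33, 0.08], 0.7, [153, 204]), ([0.638, -0.321, 0.029], 0.68, [162, 241]), ([0.537, 0.015, 0.024], 0.68, [252, 202]), ([0.479, -0.494, 0.032], 0.65, [107, 216])]
bucket_pin t [([0.512, -0.334, 0.076], 0.83, [356, 212]), ([0.639, -0.322, 0.032], 0.62, [350, 177]), ([0.477, -0.494, 0.026], 0.59, [401, 225])]
machine s [([0.513, -0.378, 0.002], 0.59, [143, 222]), ([0.594, -0.017, -0.001], 0.19, [248, 220])]
machine t [([0.512, -0.374, -0.0], 0.7, [364, 215])]
fork_seat s [([0.548, 0.362, 0.009], 0.71, [339, 190]), ([0.504, -0.34, 0.07], 0.61, [151, 205])]
fork_seat t [([0.511, -0.342, 0.07], 0.86, [358, 213])]
housing_top s [([0.5, -0.274, 0.152], 0.8, [166, 184]), ([0.41, 0.1, 0.039], 0.67, [264, 173])]
housing_top t [([0.506, -0
[... 1310 characters left out ...]
, [0.0, 0.0, 0.0, 1.0]]
{'time_s': 1.4, 'joints': array([ 5.96459180e+01,  1.58096086e+01,  8.62223173e+01,  3.41902527e-04,
        7.79625829e+01, -6.93223558e+00]), 'qd': array([ 0.11745773,  0.00542535, -0.00191364,  0.10343997, -0.04452843,
        0.01838202]), 'joint_torque': array([ 6.81050424e-04, -4.04467893e+01, -2.37494785e+01,  7.04187993e-02,
        2.49790284e-02,  1.87535380e-05]), 'eef_pos': array([0.22858666, 0.5276699 , 0.21949069]), 'orientation': array([1.79994509e+02, 3.30819861e-04, 1.56578082e+02]), 'force': array([ 1.17471155, -0.1750785 , -0.37964084]), 'torque': array([-0.01198665,  0.0009257 , -0.04581086]), 'finger_force': 0.0, 'grip_width': 0.09402024491245455}
```

```bash
python3 - <<'E'
import cv2
a=cv2.imread('pics/a.png');b=cv2.imread('pics/b.png')
cv2.imwrite('pics/a1.png',cv2.resize(a[130:320,60:400],None,fx=2.3,fy=2.3,interpolation=2)); cv2.imwrite('pics/b1.png',cv2.resize(b[110:270,120:440],None,fx=2.5,fy=2.5,interpolation=2))
m=cv2.resize(b[185:255,320:420],None,fx=5,fy=5,interpolation=2); cv2.imwrite('pics/m1.png',m)
E
```

```text
(no output)
```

View pics/a1.png

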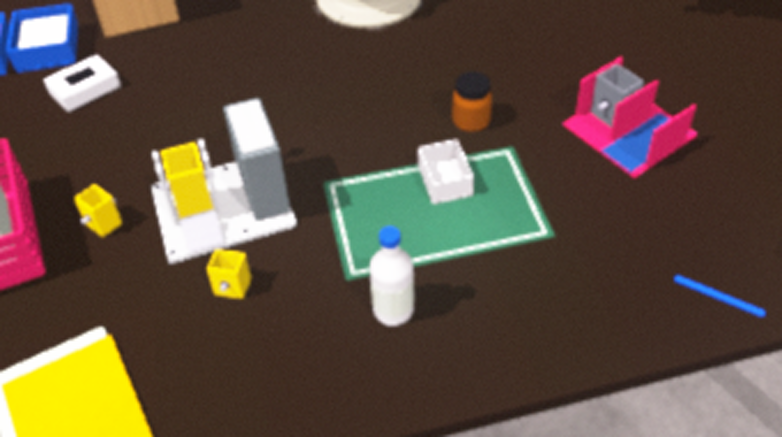

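View pics/b1.png

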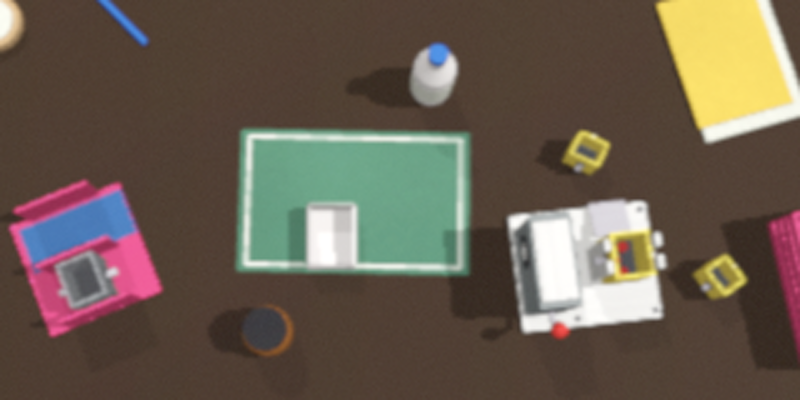

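View pics/m1.png

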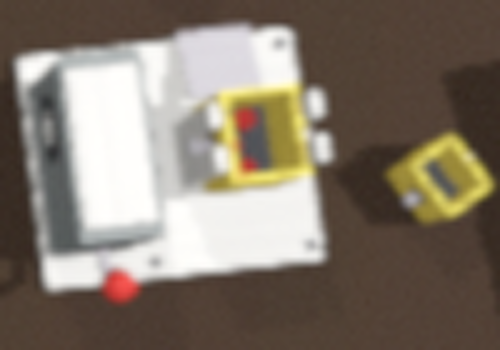

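The yellow buckets are at top-view pixels (369,211), in the forks with red caps, and (407,222) and (353,170), both small and standing on the table. The one in the forks is the largest, hangs by its pins and holds the caps, so that is the one meant. The enlarged crop confirms it. The mat is centred near (260,189) with the carton at (251,202) on it. The empty blue bay of the rack is at (151,202).

```bash
cat >> h.py <<'E'
from scipy.optimize import least_squares
def fit(obs,x0):
    # obs: list of (local xy, world xy)
    L=np.array([o[0] for o in obs]);W=np.array([o[1] for o in obs])
    def r(v):
        c,s=np.cos(v[2]),np.sin(v[2]);return (L@np.array([[c,s],[-s,c]])+v[:2]-W).ravel()
    s=least_squares(r,x0,loss='soft_l1',f_scale=.004);return s.x,r(s.x).reshape(-1,2)
def plan(tx,ty,tz,phi):
    "target TCP and tool-y angle; prints slide/roll from the present pose"
    o=robot.get_obs();p=o['eef_pos'];w=np.radians(o['orientation'][2]);d=np.array([tx,ty,tz])-p
    sl=[d[0]*np.cos(w)+d[1]*np.sin(w),d[0]*np.sin(w)-d[1]*np.cos(w),-d[2]]
    cur=np.degrees(w)-90;print('slide',np.round(np.array(sl)*1000,1),'roll',round((cur-phi+180)%360-180,1),'t',o['time_s'],'pos',p.round(4),'rpy',o['orientation'].round(2),'F',o['force'].round(1),'w',round(o['grip_width'],4),'ff',o['finger_force'])
E
python3 - <<'E'
from h import *
loc={'machine':(0,0),'bucket_center':(0,0),'fork_seat':(0,.0325),'housing_top':(0,.105),'bucket_pin':(0,.04)}
app=np.array([.513,-.374]);O=[];lab=[]
R=[];
for k in range(3):
  for cam in('scene','top'):
    p=shot(cam)
    for n,l in loc.items():
      for d in robot.pinpoint(p,n):
        q=np.array(d['point'][:2])
        if abs(np.hypot(*(q-app))-l[1])<.02 and q[1]>-.4: O.append((l,q));lab.append((cam,n));break
    for n,l in {'rack':(0,0),'liner':(.0395,0),'spare_center':(-.0395,0)}.items():
      for d in robot.pinpoint(p,n):
        q=np.array(d['point'][:2])
        if abs(np.hypot(*(q-[.508,.35]))-l[0]**1*(1 if l[0]>0 else -1))<.02: R.append((l,q,cam));break
x,r=fit(O,[*app,.1]);print(x[:2],np.degrees(x[2]),len(O))
for a,b in zip(lab,r): print(a,(b*1000).round(1))
x,r=fit([o[:2] for o in R],[.508,.35,.3]);print(x[:2],np.degrees(x[2]),len(R));print((r*1000).round(1).tolist())
c,s=np.cos(x[2]),np.sin(x[2]);print('liner',x[:2]+.0395*np.array([c,s]))
# base plate corners from top view
p=shot('top')
print([ray(p,(u,v),.012)[:2].round(4).tolist() for u,v in((329,243),(385,237),(379,190.4),(323,195.4))])
plan(.513,-.374,.28,6)
E
```

```text
[ 0.51324702 -0.37543637] 6.700637809867886 30
('scene', 'machine') [-0.2  6.6]
('scene', 'bucket_center') [1.3 0.1]
('scene', 'fork_seat') [4.1 1. ]
('scene', 'housing_top') [1.2 4. ]
('scene', 'bucket_pin') [-1.6 -1.6]
('top', 'machine') [0.3 1.6]
('top', 'bucket_center') [ 1.1 -1.7]
('top', 'fork_seat') [-1.1 -1.3]
('top', 'housing_top') [-0.5 -0.2]
('top', 'bucket_pin') [-2.   1.3]
('scene', 'machine') [1.4 2.1]
('scene', 'bucket_center') [ 0.  -4.3]
('scene', 'fork_seat') [ 3.7 -0.9]
('scene', 'housing_top') [0.7 3.8]
('scene', 'bucket_pin') [ 0.3 -4.2]
('top', 'machine') [3.  0.7]
('top', 'bucket_center') [-2.3  1.1]
('top', 'fork_seat') [-0.1 -2.4]
('top', 'housing_top') [ 0.2 -1.1]
('top', 'bucket_pin') [-4.1 -3. ]
('scene', 'machine') [-2.6  1.6]
('scene', 'bucket_center') [-1.7 -2.8]
('scene', 'fork_seat') [ 4.5 -1.3]
('scene', 'housing_top') [-0.2  1.9]
('scene', 'bucket_pin') [ 0.6 -1.1]
('top', 'machine') [1.3 1.2]
('top', 'bucket_center') [-1.5  0.8]
('top', 'fork_seat') [-4.  -0.4]
('top', 'housing_top') [-0.9  0.4]
('top', 'bucket_pin') [-0.2 -0.3]
[0.50662365 0.35172317] 19.508489766266415 17
[[-0.4, 1.1], [-1.0, 4.0], [-1.2, 2.4], [1.5, -3.1], [0.9, 0.7], [0.3, -0.2], [1.1, 1.3], [-0.3, -0.3], [-4.2, 0.6], [1.9, -1.9], [-0.0, -2.0], [-1.6, 0.8], [0.7, -1.6], [-1.6, 1.5], [-0.3, 0.6], [1.1, -2.3], [2.3, -1.8]]
liner [0.54385604 0.36491406]
[[0.4152, -0.2505], [0.439, -0.4415], [0.5996, -0.4244], [0.5784, -0.2304]]
slide [-619.4 -714.3  -60.5] roll 60.6 t 4.15 pos [0.2286 0.5277 0.2195] rpy [179.99  -0.   156.58] F [-0.4  0.4  0. ] w 0.0941 ff 0.0
```

Call:
apply_moves --steps '[{"slide":[0,0,-50],"roll":0},{"slide":[-620,-714,-80],"roll":60.5},{"slide":[-620,-714,-80],"roll":60.5},{"slide":[-620,-714,-80],"roll":60.5},{"slide":[-620,-714,-80],"roll":60.5},{"slide":[-620,-714,-80],"roll":60.5},{"slide":[-620,-714,-80],"roll":60.5},{"slide":[-620,-714,-80],"roll":60.5},{"slide":[-620,-714,-80],"roll":60.5},{"slide":[-620,-714,-80],"roll":60.5},{"slide":[-620,-714,-80],"roll":60.5},{"slide":[-620,-714,-80],"roll":60.5}]' --claw 1 --squeeze 5

```text
time_s: 5.35
eef_pos: [0.3945, 0.0015, 0.2874]
orientation: [179.9, 0.0, 96.1]
force: [0.6, 0.9, -0.9]
grip_width: 0.0938
finger_force: 0.0
```

```bash
python3 -c "
from h import *
plan(.513,-.3757,.28,6.6)"
```

```text
slide [-387.6   78.     7.4] roll -0.5 t 5.35 pos [0.3945 0.0015 0.2874] rpy [179.91   0.    96.06] F [ 0.6  0.9 -0.9] w 0.0938 ff 0.0
```

Call:
apply_moves --steps '[{"slide":[-388,78,5],"roll":-0.5},{"slide":[-388,78,5],"roll":-0.5},{"slide":[-388,78,5],"roll":-0.5},{"slide":[-388,78,5],"roll":-0.5},{"slide":[-388,78,5],"roll":-0.5},{"slide":[-388,78,5],"roll":-0.5},{"slide":[-388,78,5],"roll":-0.5},{"slide":[-388,78,5],"roll":-0.5},{"slide":[-388,78,5],"roll":-0.5},{"slide":[-388,78,5],"roll":-0.5},{"slide":[-388,78,5],"roll":-0.5}]'

```text
time_s: 6.45
eef_pos: [0.5127, -0.3729, 0.2819]
orientation: [-180.0, -0.1, 96.6]
force: [-0.6, 1.1, -0.0]
grip_width: 0.0939
finger_force: 0.0
```

```bash
python3 -c "
from h import *
plan(.513,-.3757,.08,6.6)"
```

```text
slide [ -2.8   0.  201.9] roll 0.0 t 6.45 pos [ 0.5127 -0.3729  0.2819] rpy [-1.7999e+02 -6.0000e-02  9.6610e+01] F [-0.6  1.1 -0. ] w 0.0939 ff 0.0
```

Call:
apply_moves --steps '[{"slide":[-2,0,40],"roll":0},{"slide":[-2,0,80],"roll":0},{"slide":[-2,0,115],"roll":0},{"slide":[-2,0,140],"roll":0},{"slide":[-2,0,160],"roll":0},{"slide":[-2,0,180],"roll":0},{"slide":[-2,0,195],"roll":0},{"slide":[-2,0,202],"roll":0},{"slide":[-2,0,202],"roll":0},{"slide":[-2,0,202],"roll":0}]'

```text
time_s: 7.45
eef_pos: [0.5137, -0.3758, 0.0811]
orientation: [179.9, 0.1, 96.6]
force: [-0.3, -1.0, 0.6]
grip_width: 0.0943
finger_force: 0.0
```

```bash
python3 - <<'E'
from h import *
plan(.513,-.3757,.08,6.6)
p=shot('top');s=shot('scene')
a=cv2.resize(p['frame'][185:255,320:420,::-1],None,fx=4,fy=4,interpolation=2);b=cv2.resize(s['frame'][160:230,95:195,::-1],None,fx=4,fy=4,interpolation=2)
cv2.imwrite('pics/c.png',np.hstack([a,b]))
E
```

```text
slide [ 0.2 -0.7  1.1] roll 0.0 t 7.45 pos [ 0.5137 -0.3758  0.0811] rpy [1.7993e+02 7.0000e-02 9.6620e+01] F [-0.3 -1.   0.6] w 0.0943 ff 0.0
```

View pics/c.png

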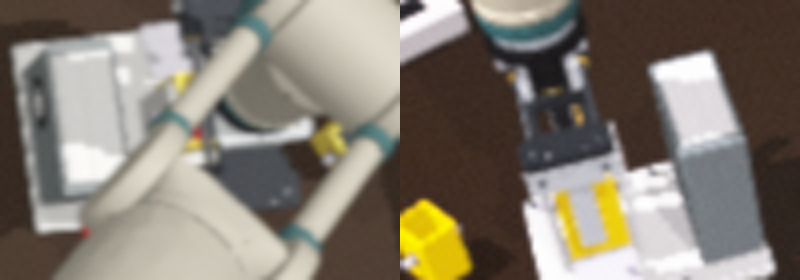

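Call:
apply_moves --steps '[{"slide":[0,0,0],"roll":0},{"slide":[0,0,0],"roll":0},{"slide":[0,0,0],"roll":0},{"slide":[0,0,0],"roll":0}]' --claw 0.36 --squeeze 4

```text
time_s: 7.95
eef_pos: [0.5132, -0.3761, 0.0799]
orientation: [180.0, -0.0, 96.6]
force: [0.6, 0.1, -0.7]
grip_width: 0.066
finger_force: 0.0
```

Call:
apply_moves --steps '[{"slide":[0,0,0],"roll":0},{"slide":[0,0,0],"roll":0},{"slide":[0,0,0],"roll":0}]' --claw 0.31

```text
time_s: 8.25
eef_pos: [0.5132, -0.3761, 0.0798]
orientation: [-180.0, -0.0, 96.6]
force: [-0.2, 0.6, 0.2]
grip_width: 0.0614
finger_force: 0.0
```

Call:
apply_moves --steps '[{"slide":[0,0,0],"roll":0},{"slide":[0,0,0],"roll":0},{"slide":[0,0,0],"roll":0}]' --claw 0.15 --squeeze 5

```text
time_s: 8.55
eef_pos: [0.5135, -0.3761, 0.0799]
orientation: [180.0, 0.0, 96.6]
force: [0.3, 0.2, 0.2]
grip_width: 0.0599
finger_force: 5.0
```

Call:
apply_moves --steps '[{"slide":[0,0,0],"roll":0},{"slide":[0,0,0],"roll":0},{"slide":[0,0,0],"roll":0}]' --claw 0 --squeeze 25

```text
time_s: 8.85
eef_pos: [0.5134, -0.3761, 0.0799]
orientation: [180.0, 0.0, 96.6]
force: [1.8, 0.1, -0.7]
grip_width: 0.0601
finger_force: 25.0
```

Firm and free of side load, so I lift straight up with a slow start.

Call:
apply_moves --steps '[{"slide":[0,0,-1],"roll":0},{"slide":[0,0,-3],"roll":0},{"slide":[0,0,-7],"roll":0},{"slide":[0,0,-12],"roll":0},{"slide":[0,0,-18],"roll":0},{"slide":[0,0,-24],"roll":0},{"slide":[0,0,-30],"roll":0},{"slide":[0,0,-35],"roll":0},{"slide":[0,0,-38],"roll":0},{"slide":[0,0,-40],"roll":0},{"slide":[0,0,-40],"roll":0}]'

```text
time_s: 9.95
eef_pos: [0.5133, -0.3761, 0.1201]
orientation: [180.0, 0.0, 96.6]
force: [-0.8, -0.3, -3.2]
grip_width: 0.0597
finger_force: 25.0
```

Call:
apply_moves --steps '[{"slide":[0,0,-2],"roll":0},{"slide":[0,0,-6],"roll":0},{"slide":[0,0,-13],"roll":0},{"slide":[0,0,-23],"roll":0},{"slide":[0,0,-35],"roll":0},{"slide":[0,0,-49],"roll":0},{"slide":[0,0,-64],"roll":0},{"slide":[0,0,-79],"roll":0},{"slide":[0,0,-93],"roll":0},{"slide":[0,0,-104],"roll":0},{"slide":[0,0,-112],"roll":0},{"slide":[0,0,-115],"roll":0}]'

```text
time_s: 11.15
eef_pos: [0.5135, -0.3763, 0.2362]
orientation: [179.9, 0.1, 96.6]
force: [-0.3, 0.0, -2.9]
grip_width: 0.0601
finger_force: 25.0
```

```bash
python3 - <<'E'
from h import *
plan(.60,-.11,.235,6.6)
p=shot('top');s=shot('scene')
for q in(p,s):
  for n in('mat','carton_center','bottle_center'): print(n,[(np.round(d['point'],3).tolist(),round(d['conf'],2)) for d in robot.pinpoint(q,n)[:2]])
a=cv2.resize(p['frame'][130:230,210:410,::-1],None,fx=2,fy=2,interpolation=2);b=cv2.resize(s['frame'][130:230,80:280,::-1],None,fx=2,fy=2,interpolation=2)
cv2.imwrite('pics/d.png',np.hstack([a,b]))
E
```

```text
slide [254.6 116.5   1.2] roll -0.0 t 11.15 pos [ 0.5135 -0.3763  0.2362] rpy [1.7993e+02 7.0000e-02 9.6580e+01] F [-0.3  0.  -2.9] w 0.0601 ff 24.963811933994293
mat [([0.595, -0.014, 0.004], 0.77), ([0.516, -0.377, 0.23], 0.73)]
carton_center [([0.544, 0.014, 0.021], 0.91)]
bottle_center [([0.756, -0.121, 0.083], 0.82), ([0.594, -0.014, 0.003], 0.2)]
mat [([0.592, -0.018, 0.002], 0.81)]
carton_center [([0.538, 0.012, 0.017], 0.75)]
bottle_center [([0.76, -0.119, 0.085], 0.72)]
```

View pics/d.png

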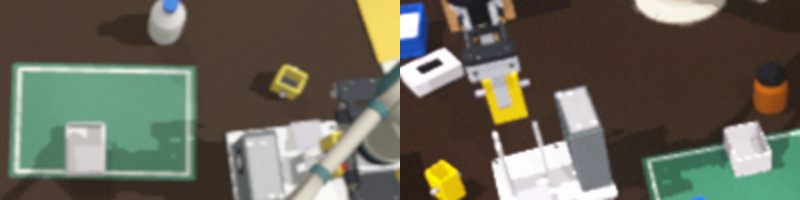

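The bucket hangs upright in the grip, clear of the forks. The mat is free on its -y side, between the carton and the bottle.

Call:
apply_moves --steps '[{"slide":[0.5,0,0],"roll":0},{"slide":[2,1,0],"roll":0},{"slide":[5,2,0],"roll":0},{"slide":[12,5,0],"roll":0},{"slide":[21,9,0],"roll":0},{"slide":[34,14,0],"roll":0},{"slide":[49,20,0],"roll":0},{"slide":[67,27,0],"roll":0},{"slide":[87,36,0],"roll":0},{"slide":[108,44,0],"roll":0},{"slide":[130,53,0],"roll":0},{"slide":[152,62,0],"roll":0}]'

```text
time_s: 12.75
eef_pos: [0.5576, -0.2154, 0.2351]
orientation: [180.0, -0.0, 96.6]
force: [1.0, -0.2, -3.4]
grip_width: 0.0596
finger_force: 25.0
```

Call:
apply_moves --steps '[{"slide":[22,9,0],"roll":0},{"slide":[42,17,0],"roll":0},{"slide":[60,25,0],"roll":0},{"slide":[75,31,0],"roll":0},{"slide":[88,36,0],"roll":0},{"slide":[97,40,0],"roll":0},{"slide":[103,42,0],"roll":0},{"slide":[107,44,0],"roll":0},{"slide":[109,45,0],"roll":0},{"slide":[109,45,0],"roll":0}]'

```text
time_s: 13.75
eef_pos: [0.5896, -0.1048, 0.2349]
orientation: [-180.0, 0.0, 96.6]
force: [0.3, 0.5, -2.7]
grip_width: 0.0602
finger_force: 25.0
```

```bash
python3 - <<'E'
from h import *
plan(.59,-.105,.045,6.6)
E
```

```text
slide [ -0.3   0.3 189.9] roll -0.0 t 13.75 pos [ 0.5896 -0.1048  0.2349] rpy [-1.800e+02  1.000e-02  9.656e+01] F [ 0.3  0.5 -2.7] w 0.0602 ff 24.963905811309814
```

Call:
apply_moves --steps '[{"slide":[0,0,3],"roll":0},{"slide":[0,0,12],"roll":0},{"slide":[0,0,28],"roll":0},{"slide":[0,0,50],"roll":0},{"slide":[0,0,76],"roll":0},{"slide":[0,0,102],"roll":0},{"slide":[0,0,126],"roll":0},{"slide":[0,0,146],"roll":0},{"slide":[0,0,162],"roll":0},{"slide":[0,0,173],"roll":0},{"slide":[0,0,180],"roll":0},{"slide":[0,0,183],"roll":0}]'

```text
time_s: 14.95
eef_pos: [0.5894, -0.1046, 0.0512]
orientation: [-180.0, -0.0, 96.6]
force: [0.2, 0.1, -2.4]
grip_width: 0.06
finger_force: 25.0
```

Call:
apply_moves --steps '[{"slide":[0,0,1],"roll":0},{"slide":[0,0,2],"roll":0},{"slide":[0,0,3],"roll":0},{"slide":[0,0,4],"roll":0},{"slide":[0,0,4.5],"roll":0},{"slide":[0,0,5],"roll":0}]'

```text
time_s: 15.55
eef_pos: [0.5897, -0.1045, 0.047]
orientation: [180.0, 0.0, 96.6]
force: [-0.0, 0.2, -3.2]
grip_width: 0.0595
finger_force: 25.0
```

Call:
apply_moves --steps '[{"slide":[0,0,0.5],"roll":0},{"slide":[0,0,1],"roll":0},{"slide":[0,0,1],"roll":0}]'

```text
time_s: 15.85
eef_pos: [0.5895, -0.1045, 0.0458]
orientation: [-180.0, -0.0, 96.6]
force: [0.8, -0.7, -4.3]
grip_width: 0.0598
finger_force: 25.0
```

Call:
apply_moves --steps '[{"slide":[0,0,0.5],"roll":0},{"slide":[0,0,1],"roll":0},{"slide":[0,0,1],"roll":0}]'

```text
time_s: 16.15
eef_pos: [0.5896, -0.1045, 0.045]
orientation: [180.0, -0.0, 96.6]
force: [-0.7, 0.7, -0.9]
grip_width: 0.0599
finger_force: 25.0
```

Call:
apply_moves --steps '[{"slide":[0,0,0.3],"roll":0},{"slide":[0,0,0.6],"roll":0},{"slide":[0,0,0.6],"roll":0}]'

```text
time_s: 16.45
eef_pos: [0.5896, -0.1045, 0.045]
orientation: [180.0, 0.0, 96.6]
force: [-0.8, 0.3, 5.1]
grip_width: 0.0598
finger_force: 25.0
```

It stands on the mat (force up 5 N). I release and rise.

Call:
apply_moves --steps '[{"slide":[0,0,0],"roll":0},{"slide":[0,0,0],"roll":0}]' --squeeze 4

```text
time_s: 16.65
eef_pos: [0.5897, -0.1045, 0.045]
orientation: [180.0, 0.0, 96.6]
force: [-2.4, 0.2, 6.3]
grip_width: 0.06
finger_force: 4.0
```

Call:
apply_moves --steps '[{"slide":[0,0,0],"roll":0},{"slide":[0,0,0],"roll":0},{"slide":[0,0,0],"roll":0},{"slide":[0,0,0],"roll":0}]' --claw 0.9

```text
time_s: 17.05
eef_pos: [0.5897, -0.1045, 0.0441]
orientation: [180.0, -0.0, 96.6]
force: [0.1, 0.8, -0.3]
grip_width: 0.0877
finger_force: 0.0
```

Call:
apply_moves --steps '[{"slide":[0,0,-10],"roll":0},{"slide":[0,0,-30],"roll":0},{"slide":[0,0,-60],"roll":0},{"slide":[0,0,-100],"roll":0},{"slide":[0,0,-105],"roll":-8},{"slide":[0,0,-105],"roll":-16},{"slide":[0,0,-105],"roll":-24},{"slide":[0,0,-105],"roll":-32},{"slide":[0,0,-105],"roll":-40},{"slide":[0,0,-105],"roll":-48},{"slide":[0,0,-105],"roll":-56},{"slide":[0,0,-105],"roll":-64}]'

```text
time_s: 18.25
eef_pos: [0.5897, -0.1045, 0.1501]
orientation: [180.0, 0.0, 160.9]
force: [-0.2, 0.4, 0.6]
grip_width: 0.0894
finger_force: 0.0
```

```bash
python3 - <<'E'
from h import *
plan(.5896,-.1045,.15,96.6)
p=shot('top');s=shot('scene')
for q in(p,s,shot('top'),shot('scene')):
  for n in('bucket_center','bucket_pin'): print(n,[(np.round(d['point'],3).tolist(),round(d['conf'],2)) for d in robot.pinpoint(q,n) if abs(d['point'][1]+.1)<.07 and d['point'][0]<.7])
a=cv2.resize(p['frame'][150:240,210:330,::-1],None,fx=3.3,fy=3.3,interpolation=2);b=cv2.resize(s['frame'][165:255,170:290,::-1],None,fx=3.3,fy=3.3,interpolation=2)
cv2.imwrite('pics/e.png',np.hstack([a,b]))
E
```

```text
slide [ 0.1 -0.   0.1] roll -25.7 t 18.25 pos [ 0.5897 -0.1045  0.1501] rpy [1.7999e+02 5.0000e-02 1.6091e+02] F [-0.2  0.4  0.6] w 0.0894 ff 0.0
bucket_center [([0.593, -0.103, 0.044], 0.5)]
bucket_pin [([0.586, -0.065, 0.044], 0.55)]
bucket_center [([0.589, -0.101, 0.041], 0.94)]
bucket_pin [([0.586, -0.061, 0.044], 0.61)]
bucket_center [([0.59, -0.104, 0.041], 0.66)]
bucket_pin [([0.585, -0.062, 0.043], 0.63)]
bucket_center [([0.591, -0.102, 0.044], 0.78)]
bucket_pin [([0.588, -0.059, 0.048], 0.59)]
```

View pics/e.png

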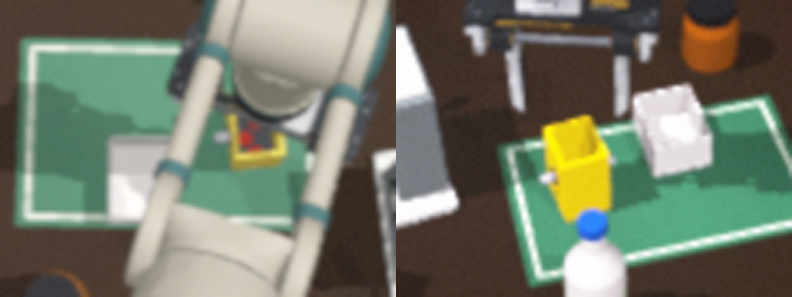

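The bucket stands upright on the mat at (255,135 left crop), with its caps inside. I finish the quarter turn and come down over its y faces.

Call:
apply_moves --steps '[{"slide":[0.3,1,0],"roll":-8},{"slide":[0.3,1,0],"roll":-16},{"slide":[0.3,1,0],"roll":-24},{"slide":[0.3,1,0],"roll":-25.8},{"slide":[0.3,1,5],"roll":-25.8},{"slide":[0.3,1,20],"roll":-25.8},{"slide":[0.3,1,40],"roll":-25.8},{"slide":[0.3,1,58],"roll":-25.8},{"slide":[0.3,1,70],"roll":-25.8},{"slide":[0.3,1,78],"roll":-25.8},{"slide":[0.3,1,82],"roll":-25.8},{"slide":[0.3,1,82],"roll":-25.8}]'

```text
time_s: 20.05
eef_pos: [0.5897, -0.1034, 0.0671]
orientation: [180.0, -0.0, -173.6]
force: [0.2, 0.3, -1.0]
grip_width: 0.0892
finger_force: 0.0
```

Call:
apply_moves --steps '[{"slide":[0,0,0],"roll":0},{"slide":[0,0,0],"roll":0},{"slide":[0,0,0],"roll":0},{"slide":[0,0,0],"roll":0}]' --claw 0.17

```text
time_s: 20.45
eef_pos: [0.5899, -0.1035, 0.0677]
orientation: [-180.0, 0.0, -173.6]
force: [-0.2, 0.9, -0.0]
grip_width: 0.0606
finger_force: 0.0
```

Call:
apply_moves --steps '[{"slide":[0,0,0],"roll":0},{"slide":[0,0,0],"roll":0},{"slide":[0,0,0],"roll":0}]' --claw 0.1

```text
time_s: 20.75
eef_pos: [0.5897, -0.103, 0.0675]
orientation: [180.0, 0.0, -173.6]
force: [-0.8, 1.6, 1.8]
grip_width: 0.0515
finger_force: 0.8
```

Call:
apply_moves --steps '[{"slide":[0,0,0],"roll":0},{"slide":[0,0,0],"roll":0},{"slide":[0,0,0],"roll":0}]' --claw 0 --squeeze 5

```text
time_s: 21.05
eef_pos: [0.5897, -0.1028, 0.0675]
orientation: [179.9, 0.0, -173.6]
force: [-0.3, 4.0, 2.7]
grip_width: 0.05
finger_force: 5.0
```

Call:
apply_moves --steps '[{"slide":[0,0,0],"roll":0},{"slide":[0,0,0],"roll":0},{"slide":[0,0,0],"roll":0}]' --claw -0.2 --squeeze 25

```text
time_s: 21.35
eef_pos: [0.5896, -0.1029, 0.0675]
orientation: [179.9, 0.0, -173.6]
force: [-0.7, 5.3, 3.8]
grip_width: 0.0498
finger_force: 25.0
```

Call:
apply_moves --steps '[{"slide":[0,0,-1],"roll":0},{"slide":[0,0,-3],"roll":0},{"slide":[0,0,-8],"roll":0},{"slide":[0,0,-16],"roll":0},{"slide":[0,0,-28],"roll":0},{"slide":[0,0,-44],"roll":0},{"slide":[0,0,-62],"roll":0},{"slide":[0,0,-82],"roll":0},{"slide":[0,0,-102],"roll":0},{"slide":[0,0,-118],"roll":0},{"slide":[0,0,-128],"roll":0},{"slide":[0,0,-132],"roll":0}]'

```text
time_s: 22.55
eef_pos: [0.5902, -0.1037, 0.2011]
orientation: [-179.9, 0.1, -173.6]
force: [0.5, -0.4, -2.5]
grip_width: 0.0499
finger_force: 24.9
```

```bash
python3 - <<'E'
from h import *
plan(.544,.3645,.2,109.5)
p=shot('top');s=shot('scene')
R=[]
for k in range(5):
 for q in((p,'t'),(s,'s')) if k==0 else ((shot('top'),'t'),(shot('scene'),'s')):
  for n,l in {'rack':(0,0),'liner':(.0395,0),'spare_center':(-.0395,0)}.items():
      for d in robot.pinpoint(q[0],n):
        w=np.array(d['point'][:2])
        if np.hypot(*(w-np.array([.507,.352])-l[0]*np.array([.943,.333])))<.015: R.append((l,w));break
x,r=fit(R,[.508,.35,.3]);print(x[:2],np.degrees(x[2]),len(R))
c,sn=np.cos(x[2]),np.sin(x[2]);print('liner',x[:2]+.0395*np.array([c,sn]))
a=cv2.resize(p['frame'][180:250,105:205,::-1],None,fx=4,fy=4,interpolation=2);b=cv2.resize(s['frame'][145:215,290:390,::-1],None,fx=4,fy=4,interpolation=2)
cv2.imwrite('pics/f.png',np.hstack([a,b]));cv2.imwrite('pics/top2.png',p['frame'][:,:,::-1]);cv2.imwrite('pics/sc2.png',s['frame'][:,:,::-1])
E
```

```text
slide [ -6.1 470.5   1.1] roll -13.1 t 22.55 pos [ 0.5902 -0.1037  0.2011] rpy [-1.7993e+02  1.5000e-01 -1.7362e+02] F [ 0.5 -0.4 -2.5] w 0.0499 ff 24.944673478603363
[0.50728663 0.35073268] 19.59476103037396 30
liner [0.54449911 0.36397962]
```

View pics/f.png

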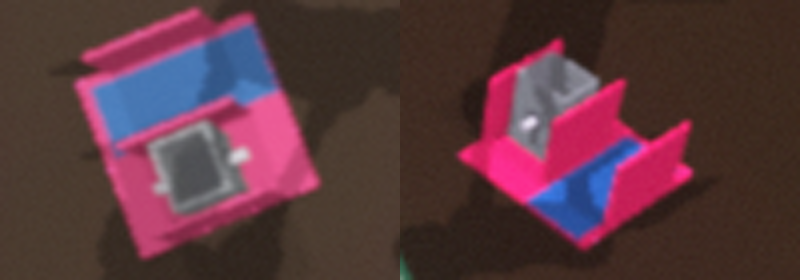

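```bash
cat > s.py <<'E'
from h import *
from scipy.optimize import minimize
from itertools import product
p=shot('top');s=shot('scene')
K=6
def mask(q,box):
    f=q['frame'].astype(int);R,G,B=f[...,0],f[...,1],f[...,2]
    m=(((R-G>60)&(B-G>20))|((B-R>50)&(B>90))).astype(np.uint8)
    z=np.zeros_like(m);u0,u1,v0,v1=box;z[v0:v1,u0:u1]=m[v0:v1,u0:u1]
    return z,f
boxes=[(-.0815,.0815,-.08,.08,0,.006)]+[(x-.0025,x+.0025,-.05,.05,0,.086) for x in(-.079,0,.079)]
sp=(-.0695,-.0095,-.025,.025,.006,.091); pinb=(-.0445,-.0345,-.04,.04,.043,.053)
def sil(q,v,bs,box):
    u0,u1,v0,v1=box;im=np.zeros(((v1-v0)*K,(u1-u0)*K),np.uint8);c,s_=np.cos(v[2]),np.sin(v[2])
    for b in bs:
        P=[proj(q,(v[0]+c*x-s_*y,v[1]+s_*x+c*y,z)) for x,y,z in product(b[:2],b[2:4],b[4:])]
        P=((np.array(P)+.5-[u0,v0])*K*16).astype(np.int32)
        cv2.fillConvexPoly(im,cv2.convexHull(P),1,shift=4)
    return cv2.resize(im.astype(np.float32),None,fx=1/K,fy=1/K,interpolation=cv2.INTER_AREA)
V=[(p,(105,205,170,255)),(s,(290,395,140,215))]
D=[]
for q,b in V:
    m,_=mask(q,b);D.append(m[b[2]:b[3],b[0]:b[1]].astype(np.float32))
def cost(v,views=(0,1)):
    t=0
    for i in views:
        q,b=V[i];w=1-np.minimum(1,sil(q,v,[sp,pinb],b)) ;w=cv2.erode(w,np.ones((3,3)))
        t+=(np.abs(sil(q,v,boxes,b)-D[i])*w).sum()
    return t
for vs in((0,),(1,),(0,1)):
    r=minimize(lambda a:cost([a[0]/100,a[1]/100,a[2]/10],vs),[50.7,35.1,3.42],method='Nelder-Mead',options=dict(initial_simplex=[[50.2,34.6,3.3],[51.2,35,3.4],[50.7,35.6,3.4],[50.7,35.1,4.2]],xatol=.005,fatol=.01))
    a=r.x;v=[a[0]/100,a[1]/100,a[2]/10];print(vs,np.round(v[:2],4),np.degrees(v[2]).round(2),r.fun.round(1),'liner',(np.array(v[:2])+.0395*np.array([np.cos(v[2]),np.sin(v[2])])).round(4))
E
python3 s.py
```

```text
(0,) [0.5082 0.3531] 24.12 147.2 liner [0.5443 0.3692]
(1,) [0.5077 0.3526] 24.21 70.3 liner [0.5437 0.3688]
(0, 1) [0.508 0.353] 24.01 219.0 liner [0.544 0.369]
```

```bash
cat >> s.py <<'E'
out=[]
for q,b in V:
    f=cv2.resize(q['frame'][b[2]:b[2]+75,b[0]:b[0]+100,::-1],None,fx=4,fy=4,interpolation=2)
    c,s_=np.cos(v[2]),np.sin(v[2]);lin=(.0065,.0725,-.075,.075,.006,.006)
    for bx,col in [(boxes[0],(255,255,255)),(lin,(0,255,255))]+[(x,(0,255,0)) for x in boxes[1:]]:
        z=bx[5];P=[proj(q,(v[0]+c*x-s_*y,v[1]+s_*x+c*y,z)) for x,y in((bx[0],bx[2]),(bx[1],bx[2]),(bx[1],bx[3]),(bx[0],bx[3]))]
        cv2.polylines(f,[((np.array(P)+.5-[b[0],b[2]])*4).astype(np.int32)],True,col,1)
    out.append(f)
cv2.imwrite('pics/g.png',np.hstack(out))
plan(.544,.3685,.2,114)
E
python3 s.py
```

```text
(0,) [0.5081 0.3528] 24.24 147.0 liner [0.5441 0.3691]
(1,) [0.5075 0.3525] 24.09 70.5 liner [0.5435 0.3686]
(0, 1) [0.508  0.3528] 23.96 218.5 liner [0.5441 0.3688]
slide [ -7.1 474.1  -0.7] roll -17.6 t 24.75 pos [ 0.5896 -0.1035  0.1993] rpy [ 180.      0.   -173.62] F [ 0.8 -0.2 -2.4] w 0.05 ff 24.944790601730347
```

View pics/g.png

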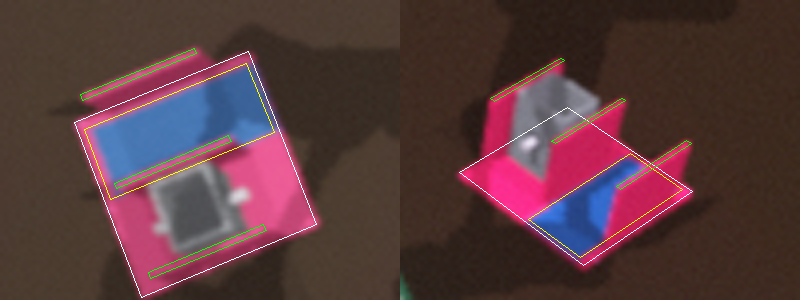

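The fitted rack model matches both views: yaw 24°, liner centre (0.544, 0.3685). The networks alone gave 19.5°, so I use the fit, which follows the visible edges.

Call:
apply_moves --steps '[{"slide":[0,0.2,0],"roll":0},{"slide":[0,1,0],"roll":0},{"slide":[0,2.5,0],"roll":0},{"slide":[0,5.5,0],"roll":0},{"slide":[0,10,0],"roll":0},{"slide":[0,17,0],"roll":0},{"slide":[0,25.5,0],"roll":0},{"slide":[0,36,0],"roll":0},{"slide":[0,49,0],"roll":0},{"slide":[0,64,0],"roll":0},{"slide":[0,80,0],"roll":0},{"slide":[0,99.5,0],"roll":0}]'

```text
time_s: 25.95
eef_pos: [0.5784, -0.0032, 0.1993]
orientation: [180.0, 0.0, -173.6]
force: [-0.0, -0.1, -3.0]
grip_width: 0.05
finger_force: 24.9
```

Call:
apply_moves --steps '[{"slide":[0,20,0],"roll":0},{"slide":[0,42,0],"roll":0},{"slide":[0,65,0],"roll":0},{"slide":[0,88.5,0],"roll":0},{"slide":[0,113,0],"roll":0},{"slide":[0,137.5,0],"roll":0},{"slide":[0,162.5,0],"roll":0},{"slide":[0,186.5,0],"roll":0},{"slide":[0,210.5,0],"roll":0},{"slide":[0,233,0],"roll":0},{"slide":[0,254.5,0],"roll":0},{"slide":[0,275,0],"roll":0}]'

```text
time_s: 27.15
eef_pos: [0.5471, 0.2708, 0.1994]
orientation: [180.0, -0.0, -173.6]
force: [-0.3, -0.1, -3.0]
grip_width: 0.0502
finger_force: 24.9
```

Call:
apply_moves --steps '[{"slide":[-0.5,20,0],"roll":-0.5},{"slide":[-1,35.5,0],"roll":-1.5},{"slide":[-2,50.5,0],"roll":-3},{"slide":[-3,63,0],"roll":-5},{"slide":[-4,74,0],"roll":-7},{"slide":[-5,82.5,0],"roll":-9},{"slide":[-6,89.5,0],"roll":-11},{"slide":[-6.5,94,0],"roll":-13},{"slide":[-7,97,0],"roll":-15},{"slide":[-7,98.5,0],"roll":-16.5},{"slide":[-7,99.5,0],"roll":-17.4},{"slide":[-7,99.5,0],"roll":-17.6}]'

```text
time_s: 28.35
eef_pos: [0.544, 0.3682, 0.1994]
orientation: [-180.0, 0.0, -156.0]
force: [-0.2, 0.1, -3.3]
grip_width: 0.0498
finger_force: 24.9
```

```bash
python3 - <<'E'
from h import *
plan(.544,.3685,.0735,114)
p=shot('top');s=shot('scene')
for q in(p,s):
  for n in('bucket_center','bucket_pin'): print(n,[(np.round(d['point'],3).tolist(),round(d['conf'],2)) for d in robot.pinpoint(q,n) if d['point'][1]>.2])
E
```

```text
slide [-1.000e-01  3.000e-01  1.259e+02] roll 0.0 t 28.35 pos [0.544  0.3682 0.1994] rpy [-180.    0. -156.] F [-0.2  0.1 -3.3] w 0.0498 ff 24.944642186164856
bucket_center [([0.532, 0.402, 0.173], 0.66), ([0.546, 0.368, 0.176], 0.55)]
bucket_pin [([0.527, 0.405, 0.177], 0.6)]
bucket_center [([0.542, 0.367, 0.171], 0.75)]
bucket_pin [([0.53, 0.405, 0.18], 0.68)]
```

Call:
apply_moves --steps '[{"slide":[0,0,2],"roll":0},{"slide":[0,0,7],"roll":0},{"slide":[0,0,15],"roll":0},{"slide":[0,0,26],"roll":0},{"slide":[0,0,40],"roll":0},{"slide":[0,0,55],"roll":0},{"slide":[0,0,70],"roll":0},{"slide":[0,0,84],"roll":0},{"slide":[0,0,96],"roll":0},{"slide":[0,0,106],"roll":0},{"slide":[0,0,114],"roll":0},{"slide":[0,0,119],"roll":0}]'

```text
time_s: 29.85
eef_pos: [0.5438, 0.3683, 0.0795]
orientation: [180.0, -0.0, -156.0]
force: [-0.6, 0.3, -3.2]
grip_width: 0.0501
finger_force: 24.9
```

Call:
apply_moves --steps '[{"slide":[0,0,1],"roll":0},{"slide":[0,0,2],"roll":0},{"slide":[0,0,3],"roll":0},{"slide":[0,0,4],"roll":0},{"slide":[0,0,4.5],"roll":0},{"slide":[0,0,5],"roll":0},{"slide":[0,0,5],"roll":0}]'

```text
time_s: 30.55
eef_pos: [0.5439, 0.3684, 0.0754]
orientation: [180.0, 0.0, -156.0]
force: [-0.6, 0.1, -3.6]
grip_width: 0.0499
finger_force: 24.9
```

Call:
apply_moves --steps '[{"slide":[0,0,0.4],"roll":0},{"slide":[0,0,0.8],"roll":0},{"slide":[0,0,0.8],"roll":0}]'

```text
time_s: 30.85
eef_pos: [0.5439, 0.3684, 0.0745]
orientation: [180.0, -0.0, -156.0]
force: [0.1, 0.0, -4.1]
grip_width: 0.0502
finger_force: 24.9
```

Call:
apply_moves --steps '[{"slide":[0,0,0.4],"roll":0},{"slide":[0,0,0.8],"roll":0},{"slide":[0,0,0.8],"roll":0}]'

```text
time_s: 31.15
eef_pos: [0.5439, 0.3684, 0.0736]
orientation: [180.0, -0.0, -156.0]
force: [-0.1, -0.2, -3.3]
grip_width: 0.0499
finger_force: 24.9
```

Call:
apply_moves --steps '[{"slide":[0,0,0.3],"roll":0},{"slide":[0,0,0.6],"roll":0},{"slide":[0,0,0.6],"roll":0}]'

```text
time_s: 31.45
eef_pos: [0.544, 0.3684, 0.0735]
orientation: [180.0, 0.0, -156.0]
force: [-1.1, 0.5, -0.9]
grip_width: 0.0496
finger_force: 24.9
```

Call:
apply_moves --steps '[{"slide":[0,0,0.4],"roll":0},{"slide":[0,0,0.4],"roll":0}]'

```text
time_s: 31.65
eef_pos: [0.544, 0.3685, 0.0734]
orientation: [180.0, 0.0, -156.0]
force: [-0.5, -0.1, 3.5]
grip_width: 0.0499
finger_force: 24.9
```

```bash
python3 - <<'E'
from h import *
plan(.544,.3685,.0735,114)
p=shot('top');s=shot('scene')
a=cv2.resize(p['frame'][180:250,105:205,::-1],None,fx=4,fy=4,interpolation=2);b=cv2.resize(s['frame'][145:215,290:390,::-1],None,fx=4,fy=4,interpolation=2)
cv2.imwrite('pics/i.png',np.hstack([a,b]))
E
```

```text
slide [ 0.   0.1 -0.1] roll -0.0 t 31.65 pos [0.544  0.3685 0.0734] rpy [ 1.8000e+02  4.0000e-02 -1.5602e+02] F [-0.5 -0.1  3.5] w 0.0499 ff 24.946422278881073
```

View pics/i.png

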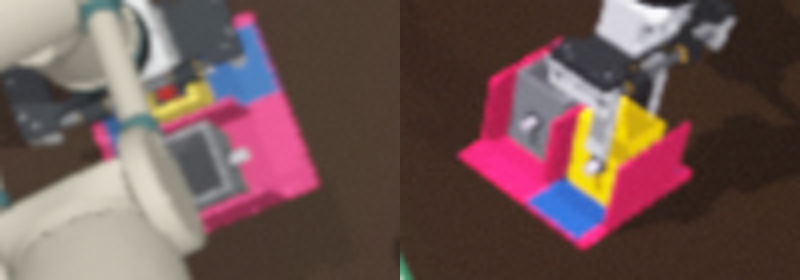

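The bucket sits square in the bay, standing on the liner. I release it.

Call:
apply_moves --steps '[{"slide":[0,0,0],"roll":0},{"slide":[0,0,0],"roll":0}]' --squeeze 4

```text
time_s: 31.95
eef_pos: [0.5441, 0.3688, 0.0732]
orientation: [180.0, 0.1, -156.0]
force: [-1.5, 0.4, 4.2]
grip_width: 0.0501
finger_force: 4.0
```

Call:
apply_moves --steps '[{"slide":[0,0,0],"roll":0},{"slide":[0,0,0],"roll":0},{"slide":[0,0,0],"roll":0},{"slide":[0,0,0],"roll":0}]' --claw 0.7

```text
time_s: 32.35
eef_pos: [0.544, 0.3683, 0.0724]
orientation: [-180.0, -0.0, -156.0]
force: [0.4, -0.6, -0.1]
grip_width: 0.0781
finger_force: 0.0
```

Call:
apply_moves --steps '[{"slide":[0,0,-5],"roll":0},{"slide":[0,0,-15],"roll":0},{"slide":[0,0,-35],"roll":0},{"slide":[0,0,-65],"roll":0},{"slide":[0,0,-105],"roll":0},{"slide":[0,0,-150],"roll":0},{"slide":[0,-40,-180],"roll":0},{"slide":[0,-85,-190],"roll":0},{"slide":[0,-130,-190],"roll":0},{"slide":[0,-175,-190],"roll":0},{"slide":[0,-220,-190],"roll":0},{"slide":[0,-250,-190],"roll":0}]'

```text
time_s: 33.55
eef_pos: [0.6466, 0.1369, 0.2639]
orientation: [-179.9, 0.1, -156.1]
force: [-0.7, -0.6, -0.2]
grip_width: 0.0796
finger_force: 0.0
```

```bash
python3 - <<'E'
from h import *
plan(.544,.3685,.0735,114)
p=shot('top');s=shot('scene')
for q in(p,s):
  for n in('bucket_center','bucket_pin','bottle_center','jar_center','carton_center','spare_center'): print(n,[(np.round(d['point'],3).tolist(),round(d['conf'],2)) for d in robot.pinpoint(q,n) if d['conf']>.4 and (d['point'][1]>.2 or n[0] not in 'b' or n[1]=='o')])
a=cv2.resize(p['frame'][180:250,105:205,::-1],None,fx=4,fy=4,interpolation=2);b=cv2.resize(s['frame'][145:215,290:390,::-1],None,fx=4,fy=4,interpolation=2)
cv2.imwrite('pics/j.png',np.hstack([a,b]))
E
```

```text
slide [1.000e-01 2.533e+02 1.904e+02] roll -0.1 t 33.55 pos [0.6466 0.1369 0.2639] rpy [-1.7991e+02  8.0000e-02 -1.5613e+02] F [-0.7 -0.6 -0.2] w 0.0796 ff 0.0
bucket_center [([0.547, 0.369, 0.047], 0.8)]
bucket_pin [([0.527, 0.403, 0.049], 0.63)]
bottle_center [([0.762, -0.119, 0.085], 0.68)]
jar_center [([0.416, 0.098, 0.042], 0.66), ([0.511, -0.374, -0.001], 0.54)]
carton_center [([0.544, 0.014, 0.022], 0.65)]
spare_center [([0.469, 0.34, 0.05], 0.62)]
bucket_center [([0.543, 0.369, 0.049], 0.81)]
bucket_pin [([0.529, 0.404, 0.052], 0.81)]
bottle_center [([0.762, -0.125, 0.084], 0.7)]
jar_center [([0.412, 0.098, 0.041], 0.82)]
carton_center [([0.542, 0.013, 0.02], 0.91)]
spare_center [([0.475, 0.337, 0.053], 0.79)]
```

View pics/j.png

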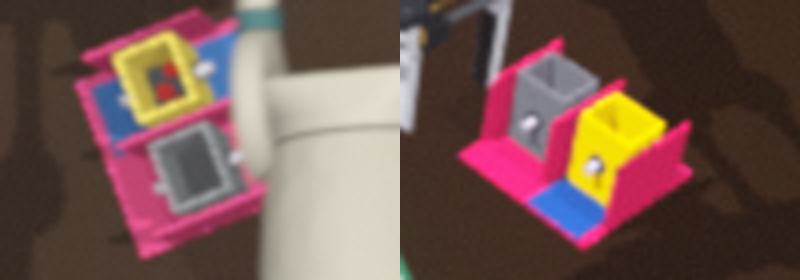

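The yellow bucket stands upright, square and centred on the liner beside the grey one, with its caps inside (left crop, 165,80). The other things have not moved, so I hand in.

```bash
python3 -c "
from plant import robot
print(robot.sign_off())"
```

```text
the job is handed in; nothing more can be done
None
```

The yellow bucket was lifted out of the forks, set down and regripped on the mat, and now stands upright, square and centred on the blue liner with its caps inside; the robot is clear, nothing else has moved, and the job was handed in at about 34 s.

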